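# Make up two hearing-aid care kits

## Robot

A 6-joint arm with a two-finger parallel gripper is mounted at the origin on the work surface. World frame = base frame: x ahead of the robot, y to its left, z up, the work surface at z = 0. Lengths are in m, angles in rad, forces in N, time in s.
With the tool pointing down it reaches from about 0.225 to 0.875 m from the base axis. Payload 3.4 kg.
Tool frame: the origin (TCP) lies midway between the tips of the shut fingers; the grasp point (between the pads) lies 19 mm behind it; z points along the fingers, y is the line along which they close (so a half turn about z gives the same grasp; the last joint's range is limited). The gripper opens to 85 mm and grips with 20 to 120 N. Pads are 22 mm wide; open, the fingers measure 114 mm over their backs; the gripper's body (76 mm by 85 mm) begins 54 mm behind the grasp point. The pads swing forward as they close: fully open they stand 13 mm farther back than shut.
Start: joints at [1.055, 0.276, 1.505, -0, 1.361, -0.121], TCP at [0.221, 0.531, 0.231] pointing down, gripper open.
Joint ranges: [-2.89, 2.89], [-0.75, 2.08], [0.22, 2.7], [-1.18, 4.32], [0.11, 2.71], [-2.7, 2.7]. Speed limits (rad/s): [2.57, 2.57, 3.14, 3.14, 3.14, 3.14].

## Interface

Orientations are given as a unit quaternion [w, x, y, z].
In Python, from rig import * gives the robot as it stands.
- The arm moves only by the tool apply_moves, never from a script. Its argument "steps" is one flat list of numbers, 4 for each row, row after row: the shift along the world's x, y, z in cm, then the turn about the world's z in degrees. A call has 1 to 8 rows; each row is the pose to reach, as a shift and turn from the pose commanded when the call began; what a row does not reach only later rows make up. A row lasts 1/12 s, in which the tool goes at most 41.7 mm and 7.16 degrees, less where a joint would pass 70% of its speed; a pose out of reach is approached as far as the arm can. A call with a gripper value outside its range is refused whole. "jaw" is the closure in counts, from 0 (fully open) to 255 (shut), set as the call begins (left out, the last holds). The fingers move at their own pace and stop on an object; "newtons" is the grip in N (left out, the last holds). Time passes only in rows, so rows that repeat a pose let the fingers close. It gives the time, the measured TCP pose, the force, the opening and the grip force at its end, in the units of the state.
- get_state(): the state, without advancing time (a new reading comes with each control period).
- get_image(name): name is "scene" or "top"; returns the picture (400x640x3 uint8, red, green, blue); there is no depth.
- calibration(name): a dict with "fx", "fy", "cx", "cy" (pixels), "xyz" and "rotation" of the camera in the world. Camera axes: x right, y up, looking along -z (the intrinsics and any distortion apply to the point x, -y, -z); pixel columns grow to the right and rows downward; lengths in m; the calibration is good to about 2 mm. A picture is of the moment at which its call begins. calibration takes no time and is no camera call.
- sign_off(): hands the job in; it is judged then, once.
The state is a dict: "clock": time; "qpos": joint angles; "qd": joint speeds; "effort": joint torques, N m; "position": TCP position; "ee_rot": TCP orientation; "contact_force": force on the tool from outside, world axes, zero at the start; "moment": the same for the moment, N m; "width": finger opening in m; "gripper_force": force on a finger pad.
Only numpy, scipy, OpenCV 4.12 (cv2) and the standard library are available. Lean on these libraries where they do the work, as an engineer would, in place of code of your own. Each camera call takes 0.05 s, during which the arm holds its last target. There are 200 camera calls.

## Task

Make up the two care kits: in the blue tray the charging cradle, the black wax-guard dispenser and the cleaning-spray bottle (slide it along the hanger's keyhole slot to the wide end and lift it off there); in the yellow tray the battery dial pack and the drying jar. Set each thing down, without dropping it, right way up and flat on the floor of its own compartment; in each tray the larger the thing's footprint, the wider its compartment. Leave the egg cup and the wooden hearing-aid stand standing where they are.

Things in the scene. Friction and masses are not known exactly. Their poses are not given: they have to be found in the camera images.
- cradle_center (a point): the compact charging cradle: graphite-grey rounded block with two dark earpiece wells and a round green press button on its top; 76 (x) x 46 (y) x 30 (z) mm, about 110 g, loose, stands on the counter. The point is its centre, 15 mm above its underside; x along its long side, z up.
- wax_center (a point): the wax-guard dispenser: black plastic block with a thin pale seam round it and two rows of four white stick ends on its top; 56 (x) x 30 (y) x 24 (z) mm, about 35 g, loose. The point is its centre, 12 mm above its underside; x along its long side, z up.
- spray_center (a point): cleaning-spray bottle hung by its neck in the hanger; heights from its underside: blue body d 32 mm to 45, shoulder to 52, neck d 14 to 66, white collar d 26 to 70, white cap d 22 to 104 (top); 60 g. Point: on its axis, 52 mm up; z up. Hung, its collar rests on the plate (point 74 mm over the counter); in the narrow slot it rises at most 10 mm, its body being too wide. Take it by the cap.
- dial_center (a point): the battery dial pack: a round puck, orange below and pale above, with a ring of six silver cells, five with orange tabs, on its top; 56 mm diameter, 18 mm high, about 50 g, loose. The point is its centre, 9 mm above its underside; z up.
- jar_center (a point): the drying jar: small round teal jar with a white screw lid bearing a teal dot, closed; 42 mm diameter, 48 mm high, about 60 g, loose. The point is its centre, 24 mm above its underside; z up.
- blue_tray: blue kit tray, fixed, 116 (x) x 234 (y) mm, floor 3 mm thick, walls and ribs 3 mm thick, 10 mm high over all. Two ribs along x part it into three compartments, each 110 mm long in x: the wide one 96 mm in y, centred at y = +66 mm; the middle one 74 mm, at y = -22 mm; the narrow one 52 mm, at y = -88 mm. Origin: centre of its underside, z up.
- yellow_tray: yellow kit tray, fixed, 116 (x) x 149 (y) mm, floor 3 mm thick, walls and rib 3 mm thick, 10 mm high over all. One rib along x parts it into two compartments, each 110 mm long in x: the wide one 80 mm in y, centred at y = +31.5 mm; the narrow one 60 mm, at y = -41.5 mm. Origin: centre of its underside, z up.
- hanger: steel bottle hanger, fixed: level plate 110 x 72 mm, 4 mm thick, top 88 mm over the counter, on two uprights at its +x end, over a flat foot. Its keyhole slot runs along x at y = 0: narrow part 17 mm wide, up to x = +38 mm (the neck hangs at x = +20 to +28 mm); wide end a 42 mm octagon centred at x = -22 mm, where the whole bottle lifts out. Origin: centre of the foot's underside, z up.
- eggcup_center (a point): empty blue ceramic egg cup, loose, 49 mm diameter at the rim, 60 mm high: a bystander. The point is its centre, 30 mm up; z up.
- stand_center (a point): wooden hearing-aid stand, loose, foot 60 (x) x 84 (y) mm, a post with a crossbar (70 mm in y) at the top, with two hearing aids over it, 100 mm high: a bystander. The point is 45 mm above its underside, over the middle of the foot; z up.
There are look-alikes about, which are no part of the job. Leave any green, purple or turquoise look-alike of the yellow_tray alone.

How it is judged:
By the outcome, as a careful person would: the job done as asked, in the order asked, and still so for the second after the job is handed in, with the robot touching nothing.
It also fails if it takes over 128 s, if anything falls off the work surface, if the arm or the gripper's body presses on something with over 40 N, if the wrist force passes 120 N, or if a joint passes its speed limit or range.

## Working session

There is one attempt and no reset: what is moved stays moved. The work goes in short steps, Python scripts to look and compute and a tool call to move; the robot and the scene stay as the last step left them, time stands still between calls to the robot, and variables do not carry over. Pictures are saved under pics/ and viewed, at most 14 in all, crops included, and the job is handed in when it is done.

Besides the shell and the picture viewer there is one more tool, called after "Emit:" by a JSON object that holds its "api" and its "payload". apply_moves: Moves the arm, as the interface text tells. Its arguments: {"type":"object","properties":{"steps":{"type":"array","items":{"type":"number"}},"jaw":{"type":"number"},"newtons":{"type":"number"}},"required":["steps"]}

```bash
ls; mkdir -p pics; python3 - <<'E'
from rig import *
import cv2
for n in("scene","top"):
    im=get_image(n); cv2.imwrite(f"pics/{n}0.png",im[:,:,::-1]); c=calibration(n); print(n,c)
print(get_state())
E
```

```text
pics
scene {'fx': 398.8939538162578, 'fy': 398.8939538162578, 'cx': 316.25091797923176, 'cy': 199.14795449369421, 'xyz': array([ 1.27048031, -0.32887884,  0.90198985]), 'rotation': array([0.73715162, 0.31169048, 0.23132822, 0.55312185])}
top {'fx': 400.3601400331393, 'fy': 400.3601400331393, 'cx': 319.71626270003316, 'cy': 205.57802275386746, 'xyz': array([ 0.39659132, -0.07014144,  1.34052029]), 'rotation': array([ 0.71586803,  0.02929476, -0.02393108, -0.69721022])}
{'clock': 0.1, 'qpos': array([ 1.05500842e+00,  2.76541686e-01,  1.50598748e+00, -3.86902341e-06,
        1.36068499e+00, -1.21004552e-01]), 'qd': array([-0.00165214, -0.00164917, -0.00442291, -0.00241513,  0.00085586,
        0.00119352]), 'effort': array([ 1.34801609e-03, -4.17698801e+01, -2.46406120e+01, -3.81047321e-04,
        5.77798332e-03, -1.91541596e-05]), 'position': array([0.22093264, 0.53036917, 0.23052813]), 'ee_rot': array([-2.52004601e-04,  1.96111864e-01,  9.80581195e-01, -7.70595554e-04]), 'contact_force': array([-0.11742717,  0.18137828, -0.32513517]), 'moment': array([-0.01103298,  0.03773261,  0.00420504]), 'gripper_force': 0.0, 'width': 0.08547417388564499}
```

View pics/top0.png

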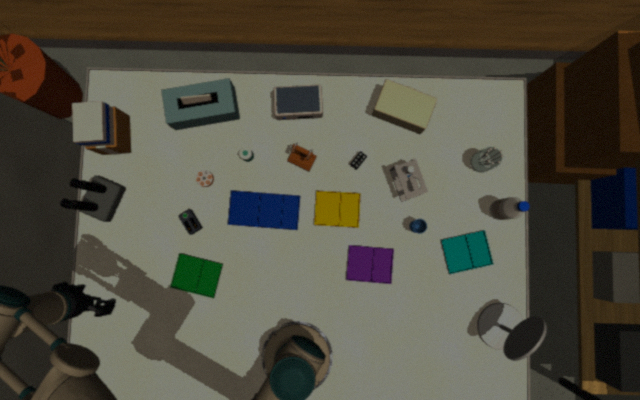

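View pics/scene0.png

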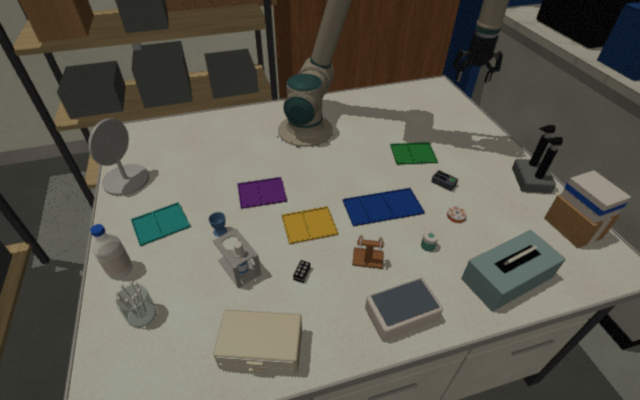

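The top view shows world +x up and +y to the left. Items by pixel: cradle (190,221), dial (205,178), jar (245,154), stand (301,157), wax (358,160), hanger (404,179), egg cup (418,226), blue tray (264,210), yellow tray (337,209). Next I'll zoom in and run a first measurement.

```bash
cat > h.py <<'E'
import numpy as np, cv2
from scipy.spatial.transform import Rotation as R
from rig import *
def cam(n):
    c=calibration(n); q=c["rotation"]; return c,R.from_quat([q[1],q[2],q[3],q[0]]).as_matrix()
def ray(n,u,v):
    c,M=cam(n); d=M@np.array([(u-c["cx"])/c["fx"],-(v-c["cy"])/c["fy"],-1.]); return c["xyz"],d
def at(n,uv,z):
    o,d=ray(n,*uv); return o+d*(z-o[2])/d[2]
def proj(n,p):
    c,M=cam(n); q=M.T@(np.asarray(p)-c["xyz"]); return np.array([c["cx"]-c["fx"]*q[0]/q[2],c["cy"]+c["fy"]*q[1]/q[2]])
def two(uv1,uv2):
    o1,d1=ray("top",*uv1);o2,d2=ray("scene",*uv2)
    t=np.linalg.lstsq(np.c_[d1,-d2],o2-o1,rcond=None)[0]
    a,b=o1+d1*t[0],o2+d2*t[1]; return (a+b)/2,np.linalg.norm(a-b)
def crop(n,im,x0,x1,y0,y1,s,name):
    b=cv2.resize(im[y0:y1,x0:x1,::-1],None,fx=s,fy=s,interpolation=cv2.INTER_CUBIC)
    b=np.clip(b*1.6,0,255).astype(np.uint8)
    for k in range((x0+9)//10*10,x1,10): cv2.putText(b,str(k),(int((k-x0+.5)*s)-9,8),0,.3,(0,0,255)); cv2.line(b,(int((k-x0+.5)*s),9),(int((k-x0+.5)*s),14),(0,0,255))
    for k in range((y0+9)//10*10,y1,10): cv2.putText(b,str(k),(0,int((k-y0+.5)*s)+3),0,.3,(0,0,255)); cv2.line(b,(20,int((k-y0+.5)*s)),(25,int((k-y0+.5)*s)),(0,0,255))
    cv2.imwrite(f"pics/{name}.png",b)
E
python3 - <<'E'
from h import *
im=get_image("top"); sc=get_image("scene")
crop("top",im,170,310,140,240,5.7,"tA"); crop("top",im,310,440,140,240,6,"tB")
crop("scene",sc,205,320,205,290,6.9,"sB"); crop("scene",sc,340,475,165,270,5.7,"sA")
for n,I in(("top",im),("scene",sc)):
    h=cv2.cvtColor(I,cv2.COLOR_RGB2HSV)
    for nm,lo,hi in(("blue",(108,150,40),(125,255,255)),("yellow",(20,170,90),(32,255,255))):
        m=cv2.inRange(h,lo,hi); m=cv2.morphologyEx(m,cv2.MORPH_CLOSE,np.ones((5,5)))
        for c in cv2.findContours(m,0,2)[0]:
            if cv2.contourArea(c)>800:
                bx=cv2.boxPoints(cv2.minAreaRect(c)) if n=="top" else cv2.approxPolyDP(c,6,True)[:,0]
                P=np.array([at(n,p,.010) for p in bx]); print(n,nm,bx.mean(0),P.mean(0).round(4),P[:,:2].round(3).tolist())
E
```

```text
top blue [263.54053 209.74326] [0.4782 0.1282 0.01  ] [[0.429, 0.244], [0.539, 0.24], [0.527, 0.012], [0.417, 0.017]]
top yellow [336.73846 208.7077 ] [ 0.488  -0.1156  0.01  ] [[0.434, -0.04], [0.546, -0.044], [0.542, -0.191], [0.43, -0.187]]
scene blue [382.25 206.  ] [0.4807 0.1239 0.01  ] [[0.538, 0.235], [0.434, 0.238], [0.423, 0.015], [0.528, 0.007]]
scene blue [623.66666667  45.66666667] [-0.3249  1.8872  0.01  ] [[-0.83, 2.477], [-0.18, 1.576], [0.035, 1.609]]
scene yellow [308.75 224.25] [ 0.4907 -0.1202  0.01  ] [[0.442, -0.048], [0.433, -0.187], [0.539, -0.193], [0.548, -0.053]]
```

View pics/tA.png

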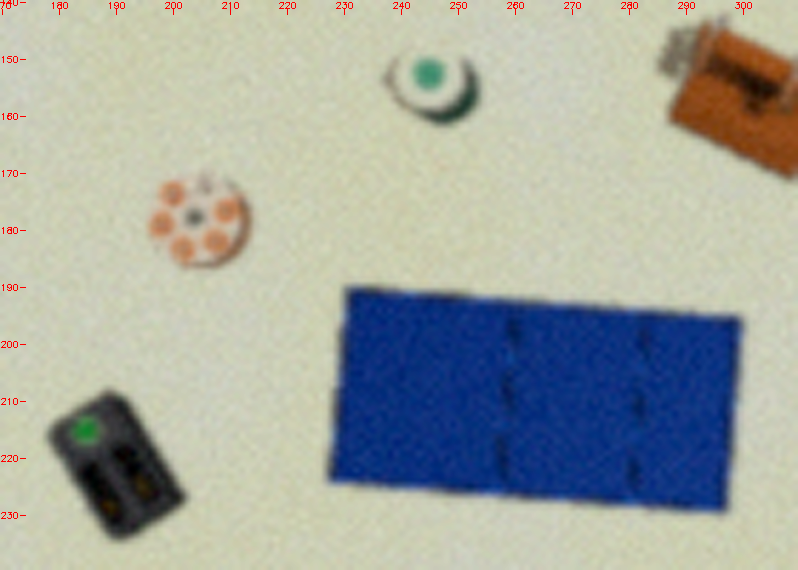

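View pics/tB.png

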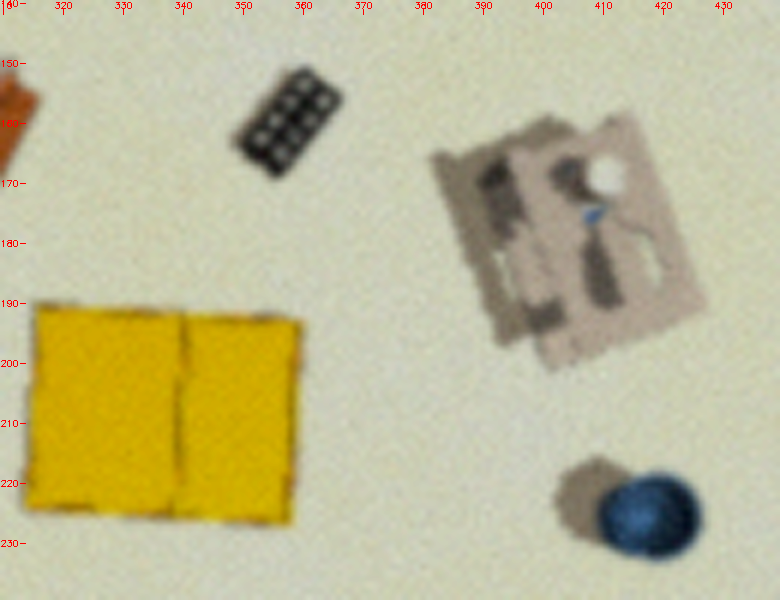

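View pics/sB.png

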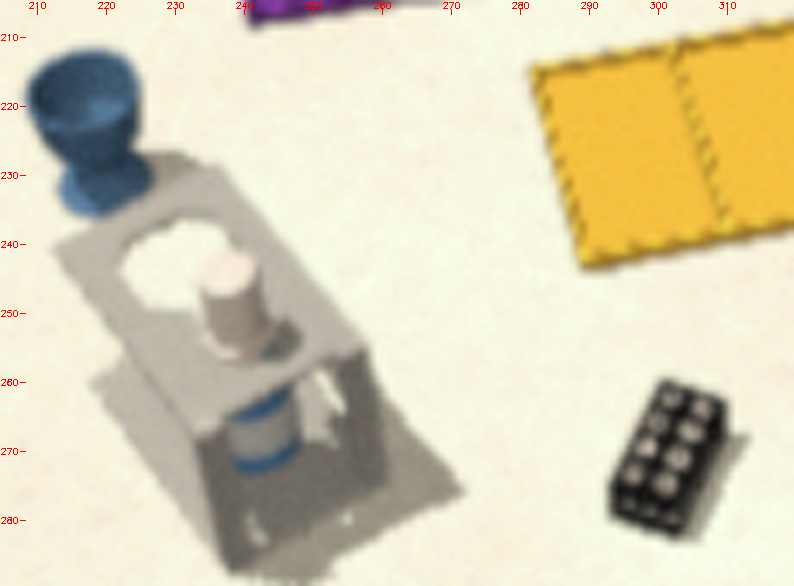

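View pics/sA.png

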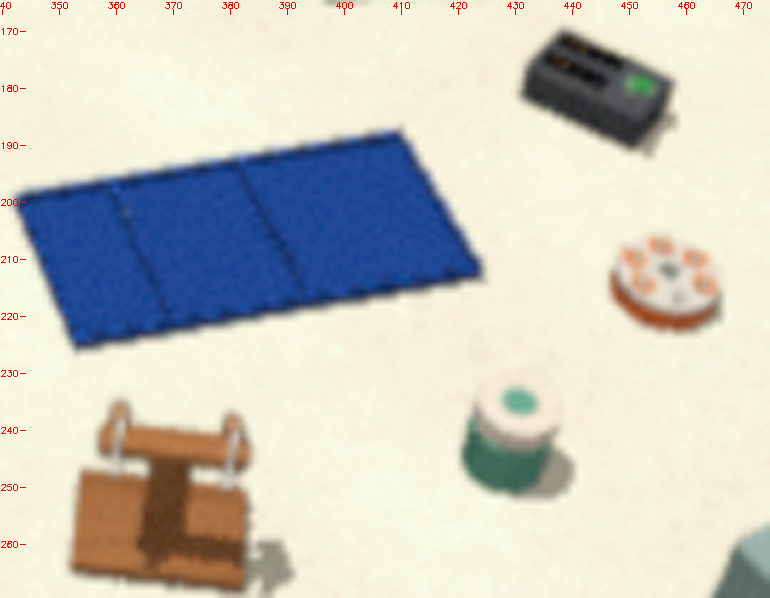

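The crops show these positions:
- **Cradle:** top (190,221), scene (444,181).
- **Dial centre dot:** top (203.8,177.8), scene (456.8,212).
- **Jar dot:** top (245,152.5), scene (430.7,235).
- **Cap top:** top (410.5,168.7), scene (238,242.5).
- **Plate corners:** top roughly (414,158), (427,190.5), (402,201), (393,166).
- **Trays:** both have their wide compartment toward world +y.

Now I'll compute the positions.

```bash
python3 - <<'E'
from h import *
im={n:get_image(n) for n in("top","scene")}
def blob(n,x0,x1,y0,y1,f):
    I=im[n][y0:y1,x0:x1].astype(int); m=(f(I)*255).astype(np.uint8); m=cv2.morphologyEx(m,cv2.MORPH_CLOSE,np.ones((5,5)))
    c=max(cv2.findContours(m,0,2)[0],key=cv2.contourArea); c=cv2.convexHull(c); M=cv2.moments(c)
    return np.array([M["m10"]/M["m00"]+x0,M["m01"]/M["m00"]+y0]),cv2.minAreaRect(c),cv2.boxPoints(cv2.minAreaRect(c))+[x0,y0]
dk=lambda I:I.max(2)<75
dg=lambda I:(I.max(2)<75)|((I[...,1]-I[...,0]>25)&(I[...,1]-I[...,2]>15))
for nm,a,b,f,z in(("cradle",(172,208,203,240),(427,470,165,195),dg,.03),("wax",(343,372,146,175),(290,313,257,284),dk,.024)):
    t=blob("top",*a,f); s=blob("scene",*b,f)
    P,e=two(t[0],s[0]); print(nm,t[0],s[0],P.round(4),round(e,4))
    Q=np.array([at("top",p,z*.7) for p in t[2]]); E=[Q[1]-Q[0],Q[2]-Q[1]]; 
    print("  onplane",at("top",t[0],z/2).round(4),at("scene",s[0],z/2).round(4)); 
    for v in E: print("  edge",np.linalg.norm(v).round(4),np.degrees(np.arctan2(v[1],v[0])).round(1))
for nm,t,s,z in(("dial",(203.8,177.8),(456.8,212),.018),("jar",(245,152.5),(430.7,235),.048),("cap",(410.5,168.7),(238,242.5),.126)):
    P,e=two(t,s); print(nm,P.round(4),round(e,4),at("top",t,z).round(4),at("scene",s,z).round(4))
for lab,n,pts in(("plateT","top",((414.5,158),(427,190.5),(402,201),(394,166))),("plateS","scene",((212.5,240.5),(236,228.5),(258,254.5),(232.5,268)))):
    Q=np.array([at(n,p,.088) for p in pts]); print(lab,Q[:,:2].round(4).tolist(),Q.mean(0).round(4))
for n,uv in(("top",(418,226)),("scene",(217,219))): print("egg",at(n,uv,.05).round(3))
E
```

```text
cradle [190.03120357 221.35562159] [444.38452787 180.33902162] [0.4322 0.3689 0.0148] 0.0024
  onplane [0.4327 0.37   0.015 ] [0.4323 0.3674 0.015 ]
  edge 0.0495 -57.1
  edge 0.0791 -146.5
wax [357.54835391 159.96707819] [302.18783542 271.88193202] [ 0.6536 -0.1829  0.0092] 0.0025
  onplane [ 0.6534 -0.1815  0.012 ] [ 0.6551 -0.1846  0.012 ]
  edge 0.0601 -37.0
  edge 0.0319 -127.7
dial [0.5782 0.3287 0.0194] 0.0027 [0.579  0.3304 0.018 ] [0.577  0.3282 0.018 ]
jar [0.661  0.1888 0.0494] 0.0023 [0.6618 0.1902 0.048 ] [0.6597 0.1885 0.048 ]
cap [ 0.6075 -0.3339  0.1305] 0.0012 [ 0.6084 -0.3343  0.126 ] [ 0.6034 -0.3346  0.126 ]
plateT [[0.6495, -0.3549], [0.5472, -0.395], [0.5121, -0.3169], [0.6223, -0.2905]] [ 0.5828 -0.3393  0.088 ]
plateS [[0.5453, -0.3984], [0.5204, -0.3329], [0.6244, -0.2916], [0.6483, -0.3599]] [ 0.5846 -0.3457  0.088 ]
egg [ 0.436 -0.377  0.05 ]
egg [ 0.433 -0.381  0.05 ]
```

Emit:
{"api": "apply_moves", "payload": {"steps": [21.1,-16.2,-5,56,21.1,-16.2,-8,56,21.1,-16.2,-12,56,21.1,-16.2,-13,56,21.1,-16.2,-13,56,21.1,-16.2,-13,56,21.1,-16.2,-13,56,21.1,-16.2,-13,56], "jaw": 0, "newtons": 40}}

```text
clock: 0.97
position: [0.4342, 0.3655, 0.0988]
ee_rot: [-0.001, -0.283, 0.959, -0.001]
contact_force: [-1.0, 0.5, -0.6]
width: 0.0852
gripper_force: 0.0
```

Emit:
{"api": "apply_moves", "payload": {"steps": [0,0,-4,0,0,0,-7,0,0,0,-9.3,0,0,0,-9.3,0,0,0,-9.3,0]}}

```text
clock: 1.38
position: [0.4316, 0.3683, 0.0075]
ee_rot: [-0.001, -0.281, 0.96, -0.0]
contact_force: [0.5, -0.4, -0.5]
width: 0.0855
gripper_force: 0.0
```

Emit:
{"api": "apply_moves", "payload": {"steps": [0,0,0,0,0,0,0,0,0,0,0,0,0,0,0,0,0,0,0,0,0,0,0,0,0,0,0,0,0,0,0,0], "jaw": 255}}

```text
clock: 2.05
position: [0.4332, 0.3697, 0.0102]
ee_rot: [0.002, -0.281, 0.96, 0.001]
contact_force: [-0.4, 0.5, 5.7]
width: 0.0454
gripper_force: 42.6
```

Emit:
{"api": "apply_moves", "payload": {"steps": [0,0,3,0,0.5,-2,5,-6,2,-6,5,-13,3.5,-10,5,-20,4.5,-14,5,-26,5.1,-17.7,5,-32,5.1,-17.7,5,-35.7,5.1,-17.7,5,-35.7]}}

```text
clock: 2.72
position: [0.4836, 0.1897, 0.0588]
ee_rot: [0.0, 0.03, 1.0, 0.0]
contact_force: [0.4, 0.1, -1.8]
width: 0.0452
gripper_force: 41.7
```

Emit:
{"api": "apply_moves", "payload": {"steps": [0,0,-2,0,0,0,-3,0,0,0,-3.8,0,0,0,-4.2,0,0,0,-4.5,0,0,0,-4.5,0]}}

```text
clock: 3.22
position: [0.483, 0.1925, 0.0135]
ee_rot: [-0.0, 0.026, 1.0, 0.0]
contact_force: [0.2, 0.2, -1.3]
width: 0.0451
gripper_force: 41.8
```

Emit:
{"api": "apply_moves", "payload": {"steps": [0,0,-0.05,0,0,0,-0.1,0,0,0,-0.1,0]}}

```text
clock: 3.47
position: [0.4835, 0.1925, 0.0132]
ee_rot: [0.001, 0.027, 1.0, 0.0]
contact_force: [-2.2, 1.6, 5.6]
width: 0.045
gripper_force: 42.4
```

Emit:
{"api": "apply_moves", "payload": {"steps": [0,0,0,0,0,0,0,0,0,0,0,0,0,0,3,0,0,0,6,0,0,0,9,0,0,0,9,0], "jaw": 85}}

```text
clock: 4.05
position: [0.4873, 0.1928, 0.1077]
ee_rot: [0.005, 0.027, 1.0, 0.002]
contact_force: [0.6, 0.8, 0.6]
width: 0.0571
gripper_force: 0.0
```

Emit:
{"api": "apply_moves", "payload": {"steps": [0,-4.1,1,-5,0,-8.2,1,-10,0,-12.3,1,-15,0,-16.4,1,-20,0,-20.5,1,-25,0,-24.6,1,-30,0.5,-28.7,1,-34,2,-32.5,1,-34], "jaw": 0}}

```text
clock: 4.72
position: [0.5006, -0.1349, 0.1117]
ee_rot: [-0.001, 0.32, 0.948, -0.0]
contact_force: [0.5, 0.1, -0.1]
width: 0.0856
gripper_force: 0.0
```

Emit:
{"api": "apply_moves", "payload": {"steps": [3,-2.5,0,0,6.5,-4,0,0,10.5,-5,-1,0,14,-5,-2,0,15.1,-5,-4,0,15.1,-5,-4,0,15.1,-5,-4,0]}}

```text
clock: 5.3
position: [0.6527, -0.1826, 0.0697]
ee_rot: [-0.003, 0.318, 0.948, 0.0]
contact_force: [0.5, 0.4, 0.4]
width: 0.0853
gripper_force: 0.0
```

```bash
python3 - <<'E'
from h import *
s=get_state(); print(s["position"],s["ee_rot"])
a=get_image("top"); b=get_image("scene")
crop("top",a,225,375,140,240,5,"t1a")
h=cv2.imread("pics/t1a.png"); crop("scene",b,275,395,180,290,4.5,"s1"); k=cv2.imread("pics/s1.png")
k=cv2.resize(k,None,fx=500/k.shape[0],fy=500/k.shape[0]); c=np.hstack([h,k[:, :]]); c=cv2.resize(c,(800,int(c.shape[0]*800/c.shape[1]))); cv2.imwrite("pics/m1.png",c)
E
```

```text
[ 0.65274014 -0.18263519  0.06971293] [-2.75374052e-03  3.17815221e-01  9.48148670e-01  4.34962550e-05]
```

View pics/m1.png

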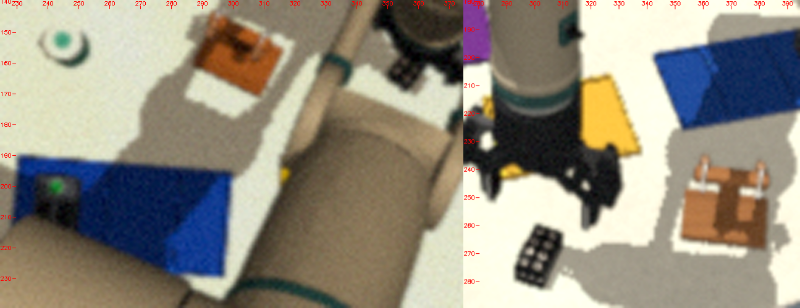

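The top half shows the cradle sitting in the wide blue compartment, with its button at about (243,200). The scene half shows the gripper above and behind the wax block at (302,272). I'll descend and grip.

Emit:
{"api": "apply_moves", "payload": {"steps": [0,0,-3,0,0,0,-5.5,0,0,0,-6.7,0,0,0,-6.7,0]}}

```text
clock: 5.73
position: [0.6513, -0.1823, 0.0034]
ee_rot: [-0.003, 0.318, 0.948, 0.0]
contact_force: [-0.9, 0.6, 0.1]
width: 0.0859
gripper_force: 0.0
```

Emit:
{"api": "apply_moves", "payload": {"steps": [0,0,0,0,0,0,0,0,0,0,0,0,0,0,0,0,0,0,0,0,0,0,0,0,0,0,0,0,0,0,0,0], "jaw": 255, "newtons": 25}}

```text
clock: 6.4
position: [0.655, -0.1836, 0.0068]
ee_rot: [0.001, 0.318, 0.948, -0.0]
contact_force: [-0.4, -0.3, 6.2]
width: 0.0294
gripper_force: 25.7
```

Emit:
{"api": "apply_moves", "payload": {"steps": [0,0,3,0,-2,0,6,0,-6,1,6,5,-10,2,6,11,-14,4,6,17,-17,7,6,23,-17.6,11,6,29,-17.6,15,6,34]}}

```text
clock: 7.07
position: [0.4742, -0.0325, 0.0652]
ee_rot: [-0.001, 0.026, 1.0, 0.0]
contact_force: [1.8, 0.3, 0.2]
width: 0.0298
gripper_force: 25.0
```

Emit:
{"api": "apply_moves", "payload": {"steps": [0,4,0,0,0,8,0,0,0,11.5,-1,0,0,13.7,-2,0,0,13.7,-3.5,0,0,13.7,-5,0,0,13.7,-5.5,0,0,13.7,-5.5,0]}}

```text
clock: 7.73
position: [0.4775, 0.1041, 0.0098]
ee_rot: [-0.001, 0.027, 1.0, 0.0]
contact_force: [0.3, -0.4, -1.1]
width: 0.0295
gripper_force: 25.6
```

Emit:
{"api": "apply_moves", "payload": {"steps": [0,0,-0.1,0,0,0,-0.1,0,0,0,-0.1,0]}}

```text
clock: 7.98
position: [0.4784, 0.1035, 0.0096]
ee_rot: [0.0, 0.027, 1.0, 0.0]
contact_force: [-0.7, -0.4, 0.0]
width: 0.0292
gripper_force: 25.6
```

Emit:
{"api": "apply_moves", "payload": {"steps": [0,0,-0.1,0,0,0,-0.1,0,0,0,-0.1,0]}}

```text
clock: 8.23
position: [0.4786, 0.1035, 0.0091]
ee_rot: [0.001, 0.027, 1.0, 0.0]
contact_force: [-1.0, -0.7, 5.5]
width: 0.0293
gripper_force: 26.3
```

Emit:
{"api": "apply_moves", "payload": {"steps": [0,0,0,0,0,0,0,0,0,0,0,0,0,0,3,0,0,0,7,0,0,0,11,0,0,0,15,0,0,0,15.5,0], "jaw": 125}}

```text
clock: 8.9
position: [0.4826, 0.1041, 0.1701]
ee_rot: [0.007, 0.027, 1.0, 0.001]
contact_force: [1.1, 0.4, -0.3]
width: 0.0437
gripper_force: 0.0
```

Emit:
{"api": "apply_moves", "payload": {"steps": [1,-4,0,-7,2,-8,0,-14,3,-12,0,-21,4,-16,0,-28,5,-20,0,-35,6,-24,0,-42,7,-28,0,-49,8,-32,0,-56], "jaw": 0}}

```text
clock: 9.57
position: [0.558, -0.2182, 0.1626]
ee_rot: [-0.0, 0.496, 0.868, 0.0]
contact_force: [1.1, -0.4, 1.0]
width: 0.0855
gripper_force: 0.0
```

Emit:
{"api": "apply_moves", "payload": {"steps": [1,-4,0,-7,3,-8,0,-10,4.5,-11,0,-10,4.8,-11.9,0,-10,4.8,-11.9,0,-10,4.8,-11.9,0,-10]}}

```text
clock: 10.07
position: [0.6053, -0.3346, 0.1619]
ee_rot: [-0.002, 0.567, 0.823, 0.0]
contact_force: [-0.0, 1.0, -0.1]
width: 0.0855
gripper_force: 0.0
```

```bash
python3 - <<'E'
from h import *
s=get_state(); print(s["position"],s["ee_rot"])
a=get_image("top"); b=get_image("scene")
crop("top",a,225,325,140,240,4,"t2")
crop("scene",b,200,300,190,290,4,"s2")
cv2.imwrite("pics/m2.png",np.hstack([cv2.imread("pics/t2.png"),cv2.imread("pics/s2.png")]))
E
```

```text
[ 0.60534517 -0.33460318  0.16192896] [-1.63004865e-03  5.67335236e-01  8.23485233e-01  3.78179533e-04]
```

View pics/m2.png

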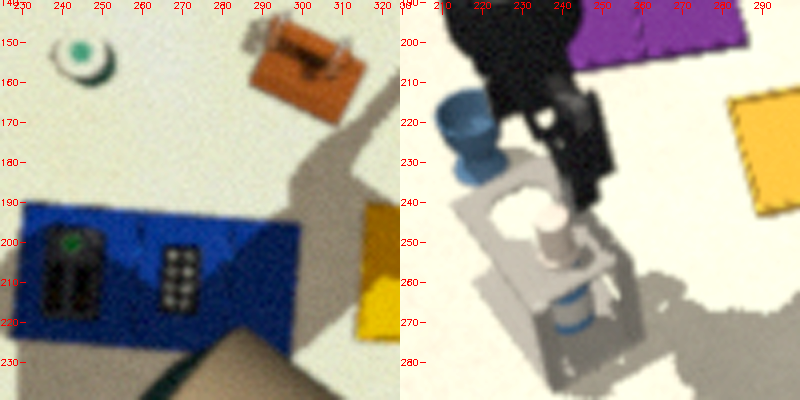

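The cradle is at (242,208) and the wax block at (270,208), each in its own compartment. The gripper is above the cap, which is at scene (238,243). I'll descend onto it.

Emit:
{"api": "apply_moves", "payload": {"steps": [0,0,-2,0,0,0,-4,0,0,0,-6,0,0,0,-6.4,0,0,0,-6.4,0]}}

```text
clock: 10.58
position: [0.6049, -0.3328, 0.0981]
ee_rot: [-0.002, 0.566, 0.824, 0.0]
contact_force: [-1.2, 0.4, 0.3]
width: 0.0856
gripper_force: 0.0
```

Emit:
{"api": "apply_moves", "payload": {"steps": [0,0,0,0,0,0,0,0,0,0,0,0,0,0,0,0,0,0,0,0,0,0,0,0,0,0,0,0,0,0,0,0], "jaw": 255, "newtons": 30}}

```text
clock: 11.25
position: [0.6066, -0.3355, 0.1002]
ee_rot: [0.001, 0.567, 0.824, 0.0]
contact_force: [0.0, 0.3, 4.6]
width: 0.0212
gripper_force: 29.5
```

Emit:
{"api": "apply_moves", "payload": {"steps": [0,0,0.3,0,0,0,0.5,0,-0.5,-0.2,0.5,0,-0.95,-0.37,0.5,0,-1.4,-0.54,0.5,0,-1.4,-0.54,0.5,0]}}

```text
clock: 11.75
position: [0.5906, -0.341, 0.104]
ee_rot: [-0.001, 0.567, 0.823, -0.0]
contact_force: [-0.8, 0.6, -1.7]
width: 0.0211
gripper_force: 29.4
```

Emit:
{"api": "apply_moves", "payload": {"steps": [-0.5,-0.2,0,0,-0.95,-0.37,0,0,-1.4,-0.54,0,0,-1.4,-0.54,0,0]}}

```text
clock: 12.08
position: [0.577, -0.3464, 0.1043]
ee_rot: [-0.0, 0.567, 0.824, -0.0]
contact_force: [0.3, -0.6, -0.8]
width: 0.0207
gripper_force: 29.4
```

Emit:
{"api": "apply_moves", "payload": {"steps": [-0.5,-0.2,0,0,-1,-0.39,0,0,-1.49,-0.58,0,0,-1.49,-0.58,0,0,-1.49,-0.58,0,0]}}

```text
clock: 12.5
position: [0.563, -0.352, 0.1044]
ee_rot: [0.0, 0.567, 0.824, 0.0]
contact_force: [-0.5, 0.0, -0.5]
width: 0.0213
gripper_force: 29.4
```

```bash
python3 - <<'E'
from h import *
s=get_state(); print(s["position"],s["contact_force"])
a=get_image("top"); b=get_image("scene")
crop("scene",b,200,280,200,290,6.6,"s3")
p=s["position"]; print(proj("scene",[p[0],p[1],.088]),proj("top",[p[0],p[1],.088]))
E
```

```text
[ 0.5629762  -0.35200867  0.10441271] [-0.48929189  0.02881028 -0.51850363]
[231.04455769 241.69489592] [413.34793508 185.17093381]
```

View pics/s3.png

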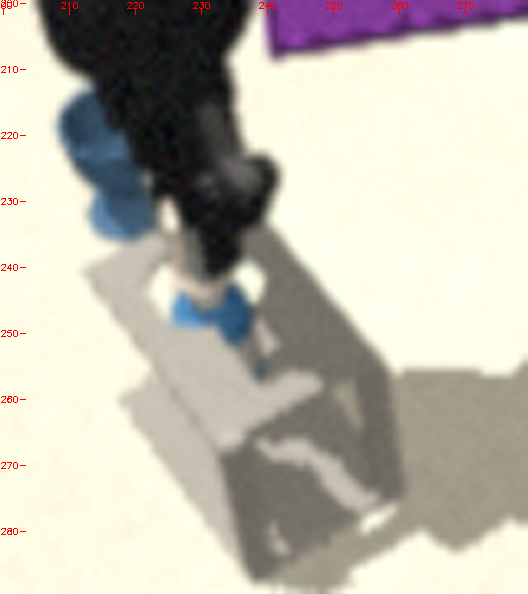

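The bottle's neck is in the octagon. The hole spans scene columns 222–239 and its centre is about (230.5,243); the bottle axis projects to (231,242). I'll lift in small checked steps.

Emit:
{"api": "apply_moves", "payload": {"steps": [0,0,0.5,0,0,0,1,0,0,0,1.5,0,0,0,1.8,0,0,0,1.8,0]}}

```text
clock: 13.02
position: [0.564, -0.3523, 0.1237]
ee_rot: [0.001, 0.567, 0.824, -0.0]
contact_force: [1.1, -0.6, -0.6]
width: 0.0209
gripper_force: 29.4
```

Emit:
{"api": "apply_moves", "payload": {"steps": [0,0,0.4,0,0,0,0.8,0,0,0,1.2,0,0,0,1.2,0]}}

```text
clock: 13.35
position: [0.5638, -0.3522, 0.1355]
ee_rot: [0.001, 0.567, 0.824, -0.0]
contact_force: [-0.4, 0.4, -0.8]
width: 0.0209
gripper_force: 29.4
```

Emit:
{"api": "apply_moves", "payload": {"steps": [0,0,2,0,0,0,4,0,0,0,6,0,0,0,6.5,0,-0.5,2,6.5,0,-1.2,5,6.5,0,-2,9,6.5,0,-3,13,6.5,0]}}

```text
clock: 14.02
position: [0.5328, -0.221, 0.1982]
ee_rot: [-0.0, 0.568, 0.823, 0.0]
contact_force: [0.3, 0.2, 0.1]
width: 0.0208
gripper_force: 29.4
```

Emit:
{"api": "apply_moves", "payload": {"steps": [-0.9,4,0,0,-1.8,8,0,0,-2.7,12,0,0,-3.6,16,0,0,-4.6,20,-1,0,-5.3,23.5,-3,0,-5.8,25.5,-5,0,-5.8,25.9,-7,0]}}

```text
clock: 14.68
position: [0.473, 0.0407, 0.1284]
ee_rot: [-0.001, 0.566, 0.825, 0.0]
contact_force: [-0.6, -1.3, -0.6]
width: 0.0207
gripper_force: 29.4
```

Emit:
{"api": "apply_moves", "payload": {"steps": [0,0,-1.5,0,0,0,-3,0,0,0,-4,0,0,0,-4.4,0,0,0,-4.4,0]}}

```text
clock: 15.1
position: [0.4742, 0.0373, 0.0841]
ee_rot: [-0.001, 0.567, 0.824, -0.001]
contact_force: [-0.6, -0.1, -0.4]
width: 0.0207
gripper_force: 29.4
```

Emit:
{"api": "apply_moves", "payload": {"steps": [0,0,-0.1,0,0,0,-0.2,0,0,0,-0.25,0,0,0,-0.25,0]}}

```text
clock: 15.43
position: [0.4756, 0.0371, 0.0833]
ee_rot: [0.0, 0.567, 0.824, 0.0]
contact_force: [-0.3, 0.1, -1.2]
width: 0.021
gripper_force: 29.4
```

Emit:
{"api": "apply_moves", "payload": {"steps": [0,0,-0.05,0,0,0,-0.1,0,0,0,-0.1,0]}}

```text
clock: 15.68
position: [0.4753, 0.0371, 0.0819]
ee_rot: [0.0, 0.567, 0.824, 0.0]
contact_force: [0.2, 0.2, -0.2]
width: 0.021
gripper_force: 29.4
```

Emit:
{"api": "apply_moves", "payload": {"steps": [0,0,-0.05,0,0,0,-0.1,0,0,0,-0.1,0]}}

```text
clock: 15.93
position: [0.4755, 0.0371, 0.0812]
ee_rot: [0.0, 0.567, 0.824, 0.0]
contact_force: [0.1, 0.5, 2.9]
width: 0.021
gripper_force: 29.8
```

Emit:
{"api": "apply_moves", "payload": {"steps": [0,0,0,0,0,0,0,0,0,0,0,0,0,0,0,0,0,0,2,0,0,0,4,0,0,0,7,0,0,0,10,0], "jaw": 140}}

```text
clock: 16.6
position: [0.4744, 0.0372, 0.1812]
ee_rot: [-0.001, 0.567, 0.824, -0.001]
contact_force: [0.0, 0.5, -0.2]
width: 0.0384
gripper_force: 0.0
```

Emit:
{"api": "apply_moves", "payload": {"steps": [1.4,3.9,0,-5,2.8,7.8,0,-10,4.2,11.7,0,-15,5.6,15.6,0,-20,7,19.5,-1,-23,8.4,23.4,-3,-23,9.6,27,-6,-23,10.3,29.2,-9,-23], "jaw": 0}}

```text
clock: 17.27
position: [0.5787, 0.3277, 0.0973]
ee_rot: [0.001, 0.719, 0.695, 0.003]
contact_force: [1.9, -0.1, 1.8]
width: 0.0852
gripper_force: 0.0
```

Emit:
{"api": "apply_moves", "payload": {"steps": [0,0,-2,0,0,0,-4,0,0,0,-4,0]}}

```text
clock: 17.52
position: [0.5733, 0.3236, 0.0513]
ee_rot: [-0.002, 0.719, 0.695, -0.005]
contact_force: [-0.1, -0.5, -0.1]
width: 0.0851
gripper_force: 0.0
```

```bash
python3 - <<'E'
from h import *
s=get_state(); print(s["position"],s["ee_rot"])
a=get_image("top"); b=get_image("scene")
crop("top",a,225,325,140,240,4,"t4")
crop("scene",b,380,480,170,270,4,"s4")
cv2.imwrite("pics/m4.png",np.hstack([cv2.imread("pics/t4.png"),cv2.imread("pics/s4.png")]))
E
```

```text
[0.57330975 0.3236013  0.05132731] [-0.00168989  0.71946289  0.69451317 -0.00466241]
```

View pics/m4.png

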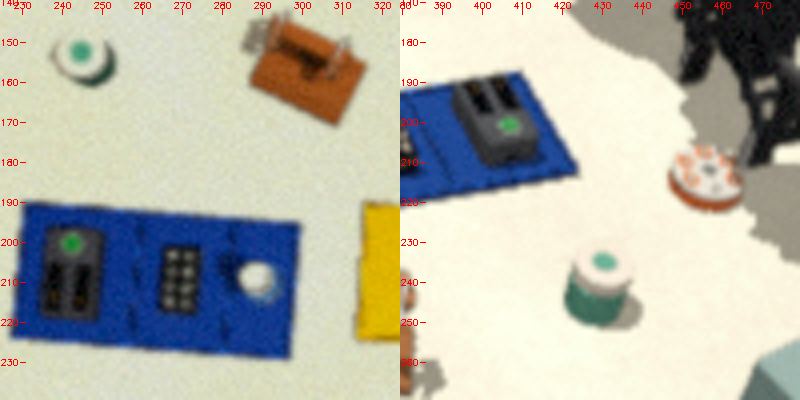

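All three blue-tray items are in their compartments, with the bottle upright at top (289,208). The dial is at scene (457,212), between the open fingers. I'll descend.

Emit:
{"api": "apply_moves", "payload": {"steps": [0,0,0,0,0,0,-2,0,0,0,-4,0,0,0,-4.7,0,0,0,-4.7,0]}}

```text
clock: 18.03
position: [0.5762, 0.3236, 0.0094]
ee_rot: [-0.0, 0.72, 0.694, -0.001]
contact_force: [-0.4, -0.5, -0.2]
width: 0.0849
gripper_force: 0.0
```

Emit:
{"api": "apply_moves", "payload": {"steps": [0,0,0,0,0,0,0,0,0,0,0,0,0,0,0,0,0,0,0,0,0,0,0,0,0,0,0,0], "jaw": 255, "newtons": 30}}

```text
clock: 18.62
position: [0.5779, 0.3247, 0.0119]
ee_rot: [0.001, 0.72, 0.694, 0.002]
contact_force: [-0.7, -0.9, 5.9]
width: 0.0536
gripper_force: 30.7
```

The grip is too high and a few mm off in y, so I'll open and regrip.

Emit:
{"api": "apply_moves", "payload": {"steps": [0,0,0,0,0,0,0,0,0,0,0,0,0,0,0,0,0,0.4,0,0,0,0.4,-0.5,0,0,0.4,-0.8,0,0,0.4,-0.8,0], "jaw": 0}}

```text
clock: 19.28
position: [0.5759, 0.3281, 0.0004]
ee_rot: [-0.0, 0.72, 0.694, -0.001]
contact_force: [-0.9, -0.3, -0.3]
width: 0.0849
gripper_force: 0.0
```

Emit:
{"api": "apply_moves", "payload": {"steps": [0,0,0,0,0,0,0,0,0,0,0,0,0,0,0,0,0,0,0,0,0,0,0,0,0,0,0,0], "jaw": 255}}

```text
clock: 19.87
position: [0.577, 0.3284, 0.0019]
ee_rot: [0.0, 0.72, 0.694, 0.0]
contact_force: [0.6, 0.1, 2.6]
width: 0.0547
gripper_force: 31.8
```

Emit:
{"api": "apply_moves", "payload": {"steps": [0,0,2,0,0,0,5,0,0,0,9,0,0,0,13,0,-0.3,-1.5,15,0,-1,-5,15,0,-1.8,-9,15,0,-2.6,-13,15,0]}}

```text
clock: 20.53
position: [0.5501, 0.1975, 0.152]
ee_rot: [0.0, 0.719, 0.695, 0.0]
contact_force: [-0.1, -0.2, -1.3]
width: 0.0547
gripper_force: 32.0
```

Emit:
{"api": "apply_moves", "payload": {"steps": [-0.9,-4,0,0,-1.8,-8,0,0,-2.7,-12,0,0,-3.6,-16,0,0,-4.5,-20,0,0,-5.3,-24,0,0,-6.1,-28,0,0,-6.1,-28.5,-1,0]}}

```text
clock: 21.2
position: [0.4896, -0.093, 0.1431]
ee_rot: [0.003, 0.722, 0.692, -0.001]
contact_force: [-0.2, -0.5, -1.2]
width: 0.0546
gripper_force: 32.0
```

Emit:
{"api": "apply_moves", "payload": {"steps": [0,0,0,0,0,0,-3,0,0,0,-7,0,0,0,-10,0,0,0,-12,0,0,0,-12,0,0,0,-12,0]}}

```text
clock: 21.78
position: [0.4891, -0.0852, 0.021]
ee_rot: [-0.001, 0.719, 0.695, -0.0]
contact_force: [-0.6, -0.1, -1.2]
width: 0.0549
gripper_force: 32.0
```

Emit:
{"api": "apply_moves", "payload": {"steps": [0,0,-0.5,0,0,0,-1,0,0,0,-1.4,0,0,0,-1.5,0,0,0,-1.6,0,0,0,-1.6,0]}}

```text
clock: 22.28
position: [0.4898, -0.0867, 0.0058]
ee_rot: [0.0, 0.72, 0.694, 0.0]
contact_force: [0.1, 0.2, -0.0]
width: 0.0545
gripper_force: 32.0
```

Emit:
{"api": "apply_moves", "payload": {"steps": [0,0,-0.05,0,0,0,-0.1,0,0,0,-0.1,0]}}

```text
clock: 22.53
position: [0.4899, -0.0868, 0.0049]
ee_rot: [0.0, 0.72, 0.694, 0.0]
contact_force: [-0.2, -0.1, 0.8]
width: 0.0549
gripper_force: 32.2
```

Emit:
{"api": "apply_moves", "payload": {"steps": [0,0,-0.05,0,0,0,-0.05,0]}}

```text
clock: 22.7
position: [0.4899, -0.0868, 0.0049]
ee_rot: [0.0, 0.72, 0.694, 0.0]
contact_force: [-1.7, -0.3, 6.5]
width: 0.0548
gripper_force: 32.7
```

Emit:
{"api": "apply_moves", "payload": {"steps": [0,0,0,0,0,0,0,0,0,0,0,0,0,0,3,0,0,0,7,0,0,0,11,0,0,0,15,0,0,0,15,0], "jaw": 55}}

```text
clock: 23.37
position: [0.4947, -0.0882, 0.1616]
ee_rot: [0.007, 0.72, 0.694, 0.004]
contact_force: [1.7, -0.3, 0.8]
width: 0.0671
gripper_force: 0.0
```

Emit:
{"api": "apply_moves", "payload": {"steps": [2,3.4,0,0,4,6.8,0,0,6,10.2,0,0,8,13.6,0,0,10,17,0,0,12,20.4,0,0,14.5,23.8,0,0,16.5,27,0,0], "jaw": 0}}

```text
clock: 24.03
position: [0.6558, 0.1854, 0.1534]
ee_rot: [0.0, 0.72, 0.694, 0.0]
contact_force: [-0.0, 0.3, 0.7]
width: 0.0855
gripper_force: 0.0
```

Emit:
{"api": "apply_moves", "payload": {"steps": [0.6,0.6,-1,0,0.6,0.6,-4,0,0.6,0.6,-7,0,0.6,0.6,-7,0,0.6,0.6,-7,0]}}

```text
clock: 24.45
position: [0.6589, 0.1888, 0.0818]
ee_rot: [-0.001, 0.72, 0.694, -0.002]
contact_force: [-0.0, -0.1, 0.3]
width: 0.0852
gripper_force: 0.0
```

```bash
python3 - <<'E'
from h import *
s=get_state(); print(s["position"],s["ee_rot"])
a=get_image("top"); b=get_image("scene")
crop("top",a,305,405,140,240,4,"t5")
crop("scene",b,380,480,180,280,4,"s5")
cv2.imwrite("pics/m5.png",np.hstack([cv2.imread("pics/t5.png"),cv2.imread("pics/s5.png")]))
E
```

```text
[0.65888521 0.18881126 0.0817928 ] [-0.00148734  0.71988381  0.69408915 -0.00230939]
```

View pics/m5.png

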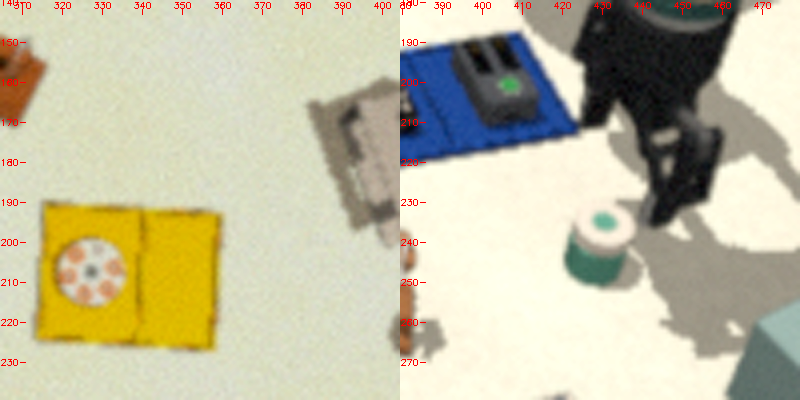

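The dial sits flat in the wide yellow compartment at (327,207). The jar is undisturbed at scene (430,241), with the gripper above it.

Emit:
{"api": "apply_moves", "payload": {"steps": [0,0,-2,0,0,0,-4,0,0,0,-6,0,0,0,-6.6,0,0,0,-6.6,0,0,0,-6.6,0]}}

```text
clock: 25.05
position: [0.6619, 0.1893, 0.0199]
ee_rot: [0.001, 0.72, 0.694, 0.001]
contact_force: [0.3, -0.6, 0.2]
width: 0.0859
gripper_force: 0.0
```

Emit:
{"api": "apply_moves", "payload": {"steps": [0,0,0,0,0,0,0,0,0,0,0,0,0,0,0,0,0,0,0,0,0,0,0,0,0,0,0,0], "jaw": 255}}

```text
clock: 25.63
position: [0.6614, 0.1894, 0.0194]
ee_rot: [0.001, 0.72, 0.694, 0.001]
contact_force: [-0.1, 0.2, 5.4]
width: 0.041
gripper_force: 30.7
```

Emit:
{"api": "apply_moves", "payload": {"steps": [0,0,2,0,0,0,5,0,0,0,9,0,0,0,13,0,-0.8,-1.5,14.5,0,-2.2,-4.5,14.5,0,-4,-8,14.5,0,-5.8,-11.5,14.5,0]}}

```text
clock: 26.3
position: [0.602, 0.0737, 0.1632]
ee_rot: [0.0, 0.719, 0.695, 0.0]
contact_force: [0.0, -1.5, -1.3]
width: 0.0412
gripper_force: 30.5
```

Emit:
{"api": "apply_moves", "payload": {"steps": [-1.8,-3.5,0,0,-3.6,-7,0,0,-5.4,-10.5,0,0,-7.2,-14,0,0,-9,-17.5,0,0,-10.6,-21,0,0,-11.6,-23.35,0,0,-11.6,-23.35,-2,0]}}

```text
clock: 26.97
position: [0.4873, -0.1647, 0.146]
ee_rot: [0.004, 0.721, 0.693, 0.0]
contact_force: [1.5, -1.1, -0.5]
width: 0.0412
gripper_force: 30.5
```

Emit:
{"api": "apply_moves", "payload": {"steps": [0,0,-2,0,0,0,-5,0,0,0,-8,0,0,0,-10,0,0,0,-11,0,0,0,-11,0,0,0,-11,0]}}

```text
clock: 27.55
position: [0.4869, -0.1592, 0.0332]
ee_rot: [-0.0, 0.72, 0.694, -0.0]
contact_force: [0.3, -0.9, -0.5]
width: 0.0412
gripper_force: 30.5
```

Emit:
{"api": "apply_moves", "payload": {"steps": [0,0,-0.3,0,0,0,-0.6,0,0,0,-0.9,0,0,0,-1,0,0,0,-1.05,0,0,0,-1.05,0]}}

```text
clock: 28.05
position: [0.4867, -0.1592, 0.0228]
ee_rot: [0.0, 0.72, 0.694, 0.0]
contact_force: [0.7, -0.4, -0.2]
width: 0.0413
gripper_force: 30.5
```

Emit:
{"api": "apply_moves", "payload": {"steps": [0,0,-0.05,0,0,0,-0.1,0,0,0,-0.1,0]}}

```text
clock: 28.3
position: [0.4869, -0.1593, 0.0223]
ee_rot: [0.0, 0.72, 0.694, 0.0]
contact_force: [-1.1, 0.8, 5.1]
width: 0.0413
gripper_force: 31.1
```

Contact at the expected height, so I'll release, retreat and check.

Emit:
{"api": "apply_moves", "payload": {"steps": [0,0,0,0,0,0,0,0,0,0,0,0,0,0,3,0,0,0,7,0,0,0,11,0,0,0,15,0,0,0,17,0], "jaw": 95}}

```text
clock: 28.97
position: [0.4887, -0.1601, 0.1965]
ee_rot: [0.004, 0.72, 0.694, 0.001]
contact_force: [0.9, 0.0, 0.7]
width: 0.0537
gripper_force: 0.0
```

Emit:
{"api": "apply_moves", "payload": {"steps": [-3,-3,0,0,-6,-5,0,0,-9,-7,0,0,-12,-9,0,0,-15,-11,0,0,-15,-14,0,0,-15,-17,0,0,-15,-17,0,0]}}

```text
clock: 29.63
position: [0.3369, -0.335, 0.192]
ee_rot: [0.003, 0.721, 0.693, -0.001]
contact_force: [0.8, 0.4, 0.7]
width: 0.0536
gripper_force: 0.0
```

```bash
python3 - <<'E'
from h import *
s=get_state(); print(s["position"],s["qd"].round(2))
a=get_image("top"); b=get_image("scene")
crop("top",a,225,375,140,240,2.66,"t6")
crop("scene",b,270,420,165,265,2.66,"s6")
crop("scene",b,270,420,165,265,2.66,"s6")
cv2.imwrite("pics/m6.png",np.hstack([cv2.imread("pics/t6.png"),cv2.imread("pics/s6.png")]))
E
```

```text
[ 0.33686361 -0.33503814  0.1920078 ] [ 0.05 -0.02  0.05  0.05  0.06  0.04]
```

View pics/m6.png

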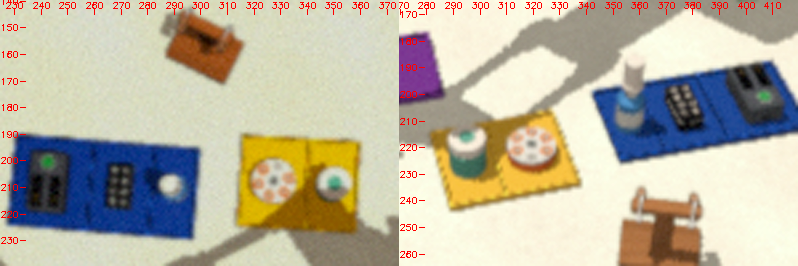

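All five items stand upright in their compartments: cradle (243,207), wax (270,208), spray (288,208), dial (328,207) and jar (350,208). The stand hasn't moved, and the egg cup was never touched.

```bash
python3 -c "
from rig import *
print(sign_off())"
```

```text
the job is handed in; nothing more can be done
None
```

Both care kits are made up and handed in at about 30 s; the last pictures show all five items upright in their own compartments, and the stand and egg cup were never touched.

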